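Open the studio's paint safe by its combination

TASK

The studio keeps its toxic cadmium paints in the low grey steel safe on the worktable. Dial its combination - left to 60, then right to 20, then left to 40, stopping on each number - push the thumb slide back to draw the bolt, and raise the lid by its knob until it stands fully open by itself. Do not shift or knock over the paints, brushes and palette knife round the safe, and let go of everything when you are done.

Things in the scene. Friction and masses are not known exactly. Their poses are not given: they have to be found in the camera images.
- safe: Top-opening grey steel box safe, fixed, 220 mm deep (x) by 300 mm wide (y), lid top 106 mm above the table. Origin: centre of its underside. Its x axis points from its front edge (robot's side) to its hinged back edge, y to its left, z up; offsets below are in this frame, lid shut. On the lid: dial left of centre, thumb slide in front of the dial, lift knob at front right.
- dial_center (a point): On the dial's axis at the top of its wing grip: 12 mm behind, 55 mm left of the safe's centre, 133.5 mm above the table. The dial is a black disc 87 mm across, face at 113.5 mm, in a flush steel ring 100 mm across. The wing, a straight bar through the axis, 62 mm long, 11 mm thick, 20 mm tall, stands on it: pinch it, or push it round near either end from the side with shut fingers.
- dial (a joint): Dial angle (rad), counting on through turns; left = anticlockwise from above = growing. Number at the index = value x 100/(2 pi), mod 100: 60 is 3.770, 20 is 1.257, 40 is 2.513 (or whole turns more or less). Starts in -0.26..1.13. 0.05 to 0.08 N m turns it; stays where left. A true lock, each number good to 0.13 rad. Overran 60 or 20? Turn right through 0 to 80, begin again.
- dial_wing_end (a point): End of the wing with a white line, pointing at the scale's 0; 31 mm from the axis, at half the wing's height. The scale has 50 white marks, numbered 0, 10 .. 90 clockwise. The fixed index is a white mark on the ring at the dial's far side (the safe's +x side of the axis): the wing end points at it when the dial reads 0.
- slide_front (a point): Middle of the front face of the thumb slide, a ribbed steel block 14 mm deep (x), 32 mm wide (y), standing 17 mm over the lid (top 123 mm above the table), in front of the dial; with the bolt shot it lies 79 mm in front of and 55 mm left of the safe's centre. It is pushed away from the robot, along the safe's x.
- bolt (a joint): Travel of the thumb slide and bolt (m): 0 bolt shot, 0.016 fully drawn, along the safe's +x. Friction about 2.5 N; stays where it is left. Unless the combination has been dialled it stops after about 1 mm.
- lift_knob (a point): Centre of the head of the lid's lift knob, a black round head 34 mm across and 15 mm high on a 15 mm stem, its top 36 mm over the lid; 75 mm in front of and 65 mm right of the safe's centre, 134.5 mm above the table with the lid shut. The point moves with the lid.
- lid_hinge (a point): Point on the lid's hinge line at the middle of the back edge, 110 mm behind the safe's centre, 100 mm above the table; the hinge runs along the safe's y.
- safe_lid (a joint): Opening angle of the lid (rad): 0 shut, 1.35 fully open. Its spring hinge nearly balances it: under 2 N at the knob lifts it, it sinks slowly when let go below about 0.5 rad, and beyond about 0.8 rad it rises by itself to the open stop within about 2 s. Held shut until the bolt is drawn.
- spray_can: Spray can standing beside the safe, 66 mm across, 190 mm tall; origin at the middle of its underside. Leave alone, as all that follow. Which of the standing things stands where varies.
- paint_bottle: Paint bottle standing beside the safe, 52 mm across, 135 mm tall; origin at the middle of its underside.
- short_bottle: Short paint bottle standing beside the safe, 56 mm across, 85 mm tall; origin at the middle of its underside.
- brush_jar: White pot, 80 mm across, 100 mm tall, with brushes up to 210 mm high; origin at the middle of its underside.
- tube_a: Paint tube lying in front of the safe, 120 mm long, 36 mm wide, 29 mm high; origin at its underside, its x axis points to the cap.
- tube_b: Paint tube lying to the right of the safe, 105 mm long, 32 mm wide, 26 mm high; origin at its underside, its x axis points to the cap.
- palette_knife: Palette knife lying in front of the safe, 195 mm long, 18 mm wide, 15 mm high; origin at its underside, its x axis points to the blade.

How it is judged:
On the way, in this order (a step that is already met when the one before it is completed fails the run):
1. the dial is stopped on 60 (within 0.14 rad) ((value of joint dial between -8.9365 and -8.6565 rad or value of joint dial between -2.6533 and -2.3733 rad or value of joint dial between 3.6299 and 3.9099 rad or value of joint dial between 9.9131 and 10.1931 rad or value of joint dial between 16.1963 and 16.4763 rad)), for 0.15 s.
2. then the dial is stopped on 20 (within 0.14 rad) ((value of joint dial between -11.4497 and -11.1697 rad or value of joint dial between -5.1665 and -4.8865 rad or value of joint dial between 1.1166 and 1.3966 rad or value of joint dial between 7.3998 and 7.6798 rad or value of joint dial between 13.683 and 13.963 rad)), for 0.15 s.
3. then the dial is stopped on 40 (within 0.14 rad) ((value of joint dial between -10.1931 and -9.9131 rad or value of joint dial between -3.9099 and -3.6299 rad or value of joint dial between 2.3733 and 2.6533 rad or value of joint dial between 8.6565 and 8.9365 rad or value of joint dial between 14.9396 and 15.2196 rad)), for 0.15 s.
4. then the thumb slide is pushed back, at least 13 of its 16 mm (value of joint bolt above 0.013 m), for 0.1 s.
At the end, for the whole second after the job is handed in: The lid stands fully open and still (over 1.2 of its 1.35 rad) with the bolt drawn (over 10 mm); the cans, bottles, tubes, brush pot and palette knife are within 40 mm of where they were, the standing ones upright within 0.4 rad (value of joint safe_lid above 1.2 rad and velocity of joint safe_lid between -0.1 and 0.1 rad/s and value of joint bolt above 0.01 m and distance of each of spray_can, paint_bottle, short_bottle, brush_jar, tube_a, tube_b, palette_knife from where it was at the start of the episode below 0.04 m and angle between each of spray_can, paint_bottle, short_bottle, brush_jar's own z axis and vertical below 0.4 rad); the robot touches nothing.
It fails at once if a paint, the brush pot or the palette knife is shifted by more than 40 mm or knocked over (not (distance of each of spray_can, paint_bottle, short_bottle, brush_jar, tube_a, tube_b, palette_knife from where it was at the start of the episode below 0.04 m and angle between each of spray_can, paint_bottle, short_bottle, brush_jar's own z axis and vertical below 0.4 rad)).
It also fails if it takes over 72 s, if anything falls off the work surface, if the arm or the gripper's body presses on something with over 40 N, if the wrist force passes 120 N, or if a joint passes its speed limit or range.

ROBOT

A 7-joint arm with a two-finger parallel gripper is mounted at the origin on the work surface. World frame = base frame: x ahead of the robot, y to its left, z up, the work surface at z = 0. Lengths are in m, angles in rad, forces in N, time in s.
With the tool pointing down it reaches from about 0.425 to 0.925 m from the base axis. Payload 6.8 kg.
Tool frame: the origin (TCP) lies midway between the tips of the shut fingers; the grasp point (between the pads) lies 19 mm behind it; z points along the fingers, x is the direction in which the jaws open and shut, and the axes are right-handed (so a half turn about z gives the same grasp; the last joint's range is limited). The gripper opens to 85 mm and grips with 20 to 120 N. Pads are 22 mm wide; open, the fingers measure 114 mm over their backs; the gripper's body (76 mm by 85 mm) begins 54 mm behind the grasp point. The pads swing forward as they close: fully open they stand 13 mm farther back than shut.
Start: joints at [1.052, 0.477, 0.022, 1.555, -0.011, 1.109, -0.083], TCP at [0.27, -0.619, 0.231] pointing down, gripper open.
Joint ranges: [-2.96, 2.96], [-0.34, 2.1], [-1.41, 1.46], [0.24, 2.44], [-1.37, 4.51], [0.17, 1.92], [-2.96, 2.96]. Speed limits (rad/s): [2.39, 2.39, 3.14, 3.14, 3.14, 3.14, 3.14].

INTERFACE

Orientations are given as a unit quaternion [w, x, y, z].
In Python, from station import bot gives the robot as it stands.
- The arm moves only by the tool step_arm, never from a script. Its argument "increments" is a list of rows, each a list of 7 numbers: the shift along the tool's x, y, z in cm, then the turn, a rotation vector about the tool's x, y, z in degrees, then the closure, from 0 (fully open) to 1 (shut). A call has 1 to 20 rows; each row shifts and turns the commanded pose from where the row before left it, along the tool's axes as they then stand; what a row does not reach is not made up. A row lasts 1/10 s, in which the tool goes at most 50 mm and 8.59 degrees, less where a joint would pass 70% of its speed; a pose out of reach is approached as far as the arm can. A call is refused whole if a number of a shift passes 5 or a number of a turn 8.59, either way. A call with a gripper value outside its range is refused whole. The fingers move at their own pace and stop on an object; "squeeze" is the grip in N (left out, the last holds). Time passes only in rows, so rows that do not move let the fingers close. It gives the time, the measured TCP pose, the force and the opening at its end, in the units of the state.
- bot.get_obs(): the state, without advancing time (a new reading comes with each control period).
- bot.read_camera(name): name is "scene" or "top" or "wrist"; returns a dict with "pixels" (400x640x3 uint8, red, green, blue), "vertical_fov" (degrees; the focal length in pixels is half the picture's height over the tangent of half this angle, whatever the lens; pixels are square), "cx", "cy" (the principal point, pixels), "camera_from_world" (4x4, takes a point from world to camera coordinates). Camera axes: x right, y down, z forward; pixel columns grow to the right and rows downward; lengths in m; the calibration is good to about 2 mm. A picture is of the moment at which its call begins. There is no depth.
- bot.hand_in(): hands the job in, once; it reports no verdict.
Trained networks look in a picture, given as the dict that the camera call returned (one of the last four; its "shot" number tells which), for a name from the list of things; names that differ only in an ending like _2 or _b are one class to them, and where a whole thing is asked for, a point or a joint stands for the part that bears it (a point fixed in the world has none). Each returns a list of dicts, best first, with "score" (0 to 1); they miss things now and then, are a little off and sometimes report something else, mostly with a low value. They report only what shows in the picture. A call takes as long as a camera call.
- bot.find_in(picture, query): "point" ([column, row] in pixels, amid what is visible of it).
- bot.cut_out(picture, query): "pixels" (400x640 bool, what is visible of it) and "point" ([column, row] in pixels, amid what is visible of it).
- bot.pinpoint(picture, query): "point" ([column, row] in pixels: a listed point, or the origin of a listed thing).
The state is a dict: "t": time; "q": joint angles; "joint_vel": joint speeds; "joint_torque": joint torques, N m; "eef_pos": TCP position; "tool_rot": TCP orientation; "contact_force": force on the tool from outside, world axes, zero at the start; "torque": the same for the moment, N m; "gripper_width": opening from 0.0 (shut) to 1.0 (fully open).
Only numpy, scipy, OpenCV 4.12 (cv2) and the standard library are available. Lean on these libraries where they do the work, as an engineer would, in place of code of your own. Each camera call takes 0.05 s, during which the arm holds its last target.

## Working session

There is one attempt and no reset: what is moved stays moved. The work goes in short steps, Python scripts to look and compute and a tool call to move; the robot and the scene stay as the last step left them, time stands still between calls to the robot, and variables do not carry over. Pictures are saved under pics/ and viewed, and the job is handed in when it is done.

Besides the shell and the picture viewer there is one more tool, called after "Request:" in YAML: its name, and indented under it one key for each argument. step_arm: Moves the arm, as the interface text tells. Its arguments: {"type":"object","properties":{"increments":{"type":"array"},"squeeze":{"type":"number"}},"required":["increments"]}

```bash
ls; mkdir -p pics
cat > h.py <<'E'
import numpy as np, cv2
from station import bot
def save(p,name,crop=None,s=1):
    im=cv2.cvtColor(p["pixels"],cv2.COLOR_RGB2BGR)
    if crop: im=im[crop[1]:crop[3],crop[0]:crop[2]]
    if s!=1: im=cv2.resize(im,None,fx=s,fy=s,interpolation=cv2.INTER_CUBIC)
    cv2.imwrite("pics/"+name,im)
def f(p): return 200/np.tan(np.radians(p["vertical_fov"])/2)
def proj(p,X):
    T=np.array(p["camera_from_world"]);c=T[:3,:3]@np.asarray(X)+T[:3,3]
    return np.array([p["cx"]+f(p)*c[0]/c[2],p["cy"]+f(p)*c[1]/c[2]])
def onplane(p,uv,z):
    T=np.array(p["camera_from_world"]);R=T[:3,:3];o=-R.T@T[:3,3]
    d=R.T@np.array([(uv[0]-p["cx"])/f(p),(uv[1]-p["cy"])/f(p),1])
    return o+d*(z-o[2])/d[2]
E
python3 - <<'E'
from h import *
np.set_printoptions(precision=4,suppress=True)
o=bot.get_obs(); print(o)
for n in ("scene","top","wrist"):
    p=bot.read_camera(n); save(p,n+"0.png"); print(n,p["vertical_fov"],p["cx"],p["cy"],p["shot"]); print(np.array(p["camera_from_world"]))
    for q,z in (("dial_center",.1335),("dial_wing_end",.1235),("slide_front",.1145),("lift_knob",.1345),("lid_hinge",.1),("safe",0),("spray_can",0),("paint_bottle",0),("short_bottle",0),("brush_jar",0),("tube_a",0),("tube_b",0),("palette_knife",0)):
        r=bot.pinpoint(p,q)
        for d in r[:2]: print(q,np.round(d["point"],1),round(d["score"],2),onplane(p,d["point"],z))
E
```

```text
pics
{'t': 0.0, 'q': array([ 1.0519,  0.4778,  0.0223,  1.5564, -0.0115,  1.1093, -0.0831]), 'joint_vel': array([-0.0001,  0.0011, -0.0014, -0.0008,  0.0003,  0.0005,  0.0011]), 'joint_torque': array([ -0.0011, -59.6448,   1.6081, -28.1202,   0.0127,   0.0093,
        -0.    ]), 'eef_pos': array([ 0.2693, -0.6183,  0.2303]), 'tool_rot': array([-0.0004,  0.8365, -0.548 , -0.0008]), 'contact_force': array([-0.248 ,  0.2384, -1.0956]), 'torque': array([-0.0181, -0.0245, -0.0207]), 'gripper_width': 0.9968705271703054}
scene 57.20928917043163 322.2252360802149 192.87756488366438 1
[[ 0.3059  0.952   0.0146 -0.1419]
 [ 0.7888 -0.2449 -0.5637 -0.3709]
 [-0.5331  0.1839 -0.8258  1.1994]
 [ 0.      0.      0.      1.    ]]
dial_center [324.7 226. ] 0.61 [ 0.6345 -0.0516  0.1335]
dial_wing_end [322.4 240.7] 0.56 [ 0.6598 -0.0644  0.1235]
slide_front [328.1 196. ] 0.47 [ 0.5553 -0.0175  0.1145]
lift_knob [274.6 194.5] 0.58 [ 0.5304 -0.13    0.1345]
lid_hinge [301.2 279.6] 0.78 [ 0.7162 -0.1254  0.1   ]
lid_hinge [302.6 249.9] 0.49 [ 0.6563 -0.1053  0.1   ]
safe [302.  248.4] 0.67 [ 0.6056 -0.09
[... 1290 characters left out ...]
0.0962  0.    ]
spray_can [470.3 225.1] 0.89 [ 0.5043 -0.4223  0.    ]
paint_bottle [261.  172.5] 0.71 [0.6499 0.159  0.    ]
short_bottle [261.2 207.5] 0.64 [0.5493 0.1551 0.    ]
brush_jar [422.  201.7] 0.92 [ 0.5686 -0.2929  0.    ]
tube_a [302.9 237.3] 0.79 [0.4671 0.0371 0.    ]
tube_a [431.3 244.2] 0.69 [ 0.4512 -0.3137  0.    ]
tube_b [302.9 237.3] 0.79 [0.4671 0.0371 0.    ]
tube_b [431.3 244.2] 0.69 [ 0.4512 -0.3137  0.    ]
palette_knife [378.7 253.3] 0.67 [ 0.4253 -0.1702  0.    ]
wrist 69.03351896361363 318.9246442240689 198.86734933083224 3
[[ 0.3997 -0.9166  0.0004 -0.6753]
 [-0.8771 -0.3823  0.2907 -0.0385]
 [-0.2664 -0.1166 -0.9568  0.379 ]
 [ 0.      0.      0.      1.    ]]
```

View pics/scene0.png

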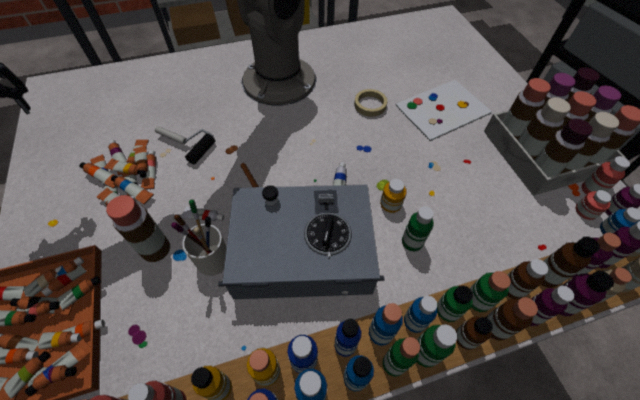

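Run:
```python
import cv2
im=cv2.imread("pics/top0.png")[100:300,220:500]
cv2.imwrite("pics/top0c.png",cv2.resize(im,None,fx=2.8,fy=2.8,interpolation=cv2.INTER_CUBIC))
```

```text
(no output)
```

View pics/top0c.png

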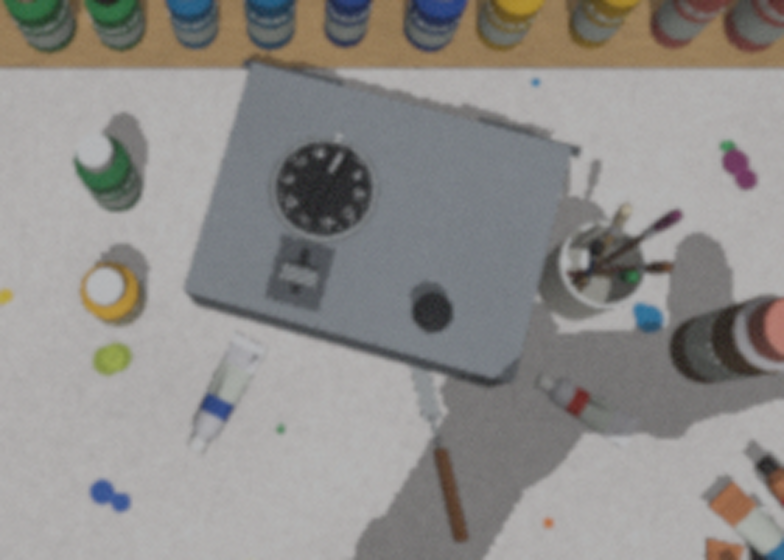

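Run:
```python
from h import *
from scipy.optimize import least_squares
np.set_printoptions(precision=4,suppress=True)
loc={"dial_center":(-.012+.024,.055,.1335),"slide_front":(-.079,.055,.1145),"lift_knob":(-.075,-.065,.1345),"lid_hinge":(.11,0,.1),"safe":(0,0,0)}
obs=[];ps={}
for n in ("scene","top"):
    p=ps[n]=bot.read_camera(n)
    for q,l in loc.items():
        r=bot.pinpoint(p,q)
        if r: obs.append((p,l,np.array(r[0]["point"]),n+q,1))
    m=bot.cut_out(p,"safe")[0]["pixels"]; cv2.imwrite(f"pics/m_{n}.png",m.astype(np.uint8)*255); ps[n+"m"]=m
for l,uv in (((-.11,.15,.106),(287.9,203.6)),((.11,.15,.106),(309.3,123.2)),((.11,-.15,.106),(426,153.6)),((-.11,-.15,.106),(402,235.7))):
    obs.append((ps["top"],l,np.array(uv),"c",1))
def W(x,l):
    c,s=np.cos(x[2]),np.sin(x[2]); return np.array([x[0]+c*l[0]-s*l[1],x[1]+s*l[0]+c*l[1],l[2]])
for dz in (0.012,-.012):
  def res(x): return np.concatenate([proj(p,W(x,(dz,l[1],l[2]) if 'dial' in n else l))-uv for p,l,uv,n,_ in obs])
  s=least_squares(res,[.61,-.095,-.24],loss="soft_l1"); print(dz,s.x,s.cost)
  for (p,l,uv,n,_),r in zip(obs,res(s.x).reshape(-1,2)): print(n,r)
  x=s.x
  for n in ("scene","top"):
    p=ps[n];im=cv2.cvtColor(p["pixels"],cv2.COLOR_RGB2BGR); im=cv2.resize(im,None,fx=4,fy=4,interpolation=cv2.INTER_CUBIC)
    P=lambda l:tuple(int(v) for v in (proj(p,W(x,l))*4+2))
    cs=[P(c) for c in ((-.11,.15,.106),(.11,.15,.106),(.11,-.15,.106),(-.11,-.15,.106))]
    for i in range(4): cv2.line(im,cs[i],cs[(i+1)%4],(0,0,255),1)
    a=np.linspace(0,2*np.pi,60)
    for r,z,c in((.0435,.1135,(0,255,0)),(.05,.107,(255,0,0))):
        cv2.polylines(im,[np.array([P((dz+r*np.cos(t),.055+r*np.sin(t),z)) for t in a])],True,c,1)
    cv2.polylines(im,[np.array([P((-.075+.017*np.cos(t),-.065+.017*np.sin(t),.142)) for t in a])],True,(0,255,255),1)
    cv2.polylines(im,[np.array([P(c) for c in ((-.079,.039,.123),(-.079,.071,.123),(-.065,.071,.123),(-.065,.039,.123))])],True,(0,255,255),1)
    pp=np.array([P(c) for c in ((-.11,.15,.106),(.11,.15,.106),(.11,-.15,.106),(-.11,-.15,.106))]); a0=pp.min(0)-30;b0=pp.max(0)+30
    im=im[a0[1]:b0[1],a0[0]:b0[0]]; im=cv2.resize(im,None,fx=min(1.3,790/im.shape[1],590/im.shape[0]),fy=min(1.3,790/im.shape[1],590/im.shape[0]))
    cv2.imwrite(f"pics/fit_{n}_{int(dz*1000)}.png",im)
```

```text
0.012 [ 0.6105 -0.0966 -0.2687] 136.9842401274967
scenedial_center [-1.4864  0.8713]
sceneslide_front [-0.5747 -0.5273]
scenelift_knob [-0.6836 -2.9184]
scenelid_hinge [-0.0109 32.6273]
scenesafe [28.6449 59.7038]
topdial_center [-3.2453  3.0189]
topslide_front [-4.0066  0.7566]
toplift_knob [0.4316 0.294 ]
toplid_hinge [ 3.2586 -0.4624]
topsafe [0.4385 0.0529]
c [-2.6296 -0.099 ]
c [ 0.2375 -0.2891]
c [-3.1002 -0.6889]
c [0.2776 0.6222]
-0.012 [ 0.6112 -0.0968 -0.2704] 156.83056239633015
scenedial_center [-2.0823 -9.0104]
sceneslide_front [-0.537  -0.2196]
scenelift_knob [-0.6768 -2.6804]
scenelid_hinge [-0.1475 32.992 ]
scenesafe [28.611 59.99 ]
topdial_center [-5.7292 11.8561]
topslide_front [-3.9348  0.4375]
toplift_knob [0.4804 0.0441]
toplid_hinge [ 3.4319 -0.6954]
topsafe [ 0.5357 -0.183 ]
c [-2.5547 -0.4809]
c [ 0.4424 -0.6086]
c [-2.9525 -0.8353]
c [0.2851 0.4241]
```

View pics/fit_top_12.png

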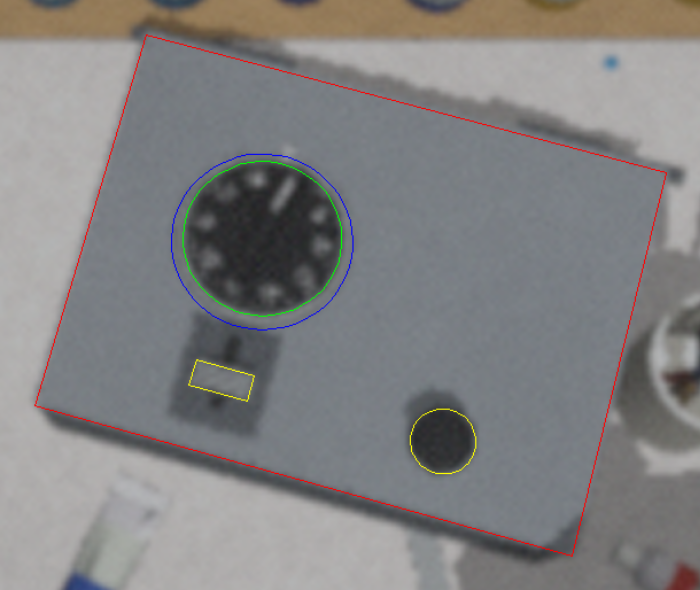

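View pics/fit_scene_12.png

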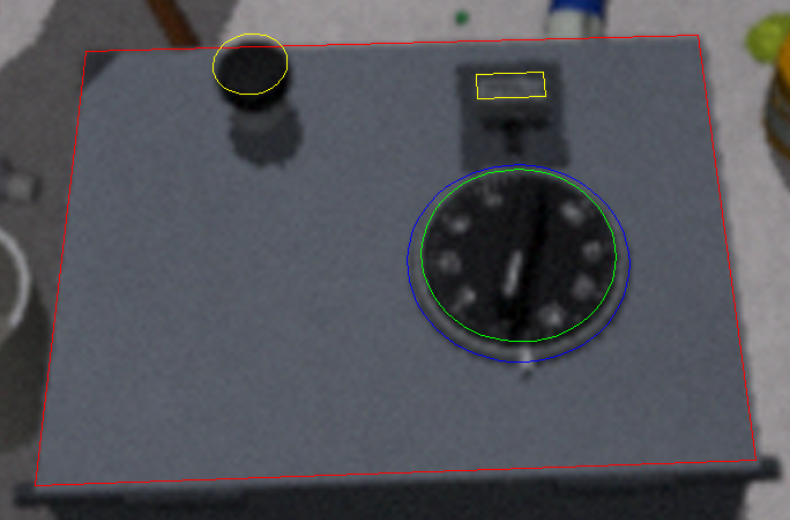

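Request:
step_arm:
  increments:
    - [0,0,-4,0,0,0,0]
    - [0,0,-4,0,0,0,0]
    - [0,0,-2,0,0,0,0]
    - [-1.9,-2.83,0,0,0,0,0]
    - [-1.9,-2.83,0,0,0,0,0]
    - [-1.9,-2.83,0,0,0,0,0]
    - [-1.9,-2.83,0,0,0,0,0]
    - [-1.9,-2.83,0,0,0,0,0]
    - [-1.9,-2.83,0,0,0,0,0]
    - [-1.9,-2.83,0,0,0,0,0]
    - [-1.9,-2.83,0,0,0,0,0]
    - [-1.9,-2.83,0,0,0,0,0]
    - [-1.9,-2.83,0,0,0,0,0]

```text
t: 4.1
eef_pos: [0.4537, -0.3304, 0.3315]
tool_rot: [0.0, 0.836, -0.548, 0.0]
contact_force: [0.6, -0.3, 0.3]
gripper_width: 1.0
```

Request:
step_arm:
  increments:
    - [-1.9,-2.83,0,0,0,0,0]
    - [-1.9,-2.83,0,0,0,0,0]
    - [-1.9,-2.83,0,0,0,0,0]
    - [-1.9,-2.83,0,0,0,0,0]
    - [-1.9,-2.83,0,0,0,0,0]
    - [-1.9,-2.83,0,0,0,0,0]
    - [-1.9,-2.83,0,0,0,0,0]
    - [-1.9,-2.83,0,0,0,0,0]
    - [-1.9,-2.83,0,0,0,0,0]
    - [-1.9,-2.83,0,0,0,0,0]
    - [0,0,0,0,0,8,0]
    - [0,0,0,0,0,8,0]
    - [0,0,0,0,0,8,0]
    - [0,0,0,0,0,8,0]
    - [0,0,0,0,0,8,0]
    - [0,0,0,0,0,8,0]
    - [0,0,2,0,0,0,0]
    - [0,0,2,0,0,0,0]
    - [0,0,0,0,0,0,0]

```text
t: 6.0
eef_pos: [0.6351, -0.0445, 0.2885]
tool_rot: [-0.002, -0.541, 0.841, 0.001]
contact_force: [-0.0, 0.7, -0.1]
gripper_width: 1.0
```

Run:
```python
from h import *
np.set_printoptions(precision=4,suppress=True)
o=bot.get_obs(); print(o["t"],o["q"],o["eef_pos"],o["tool_rot"],o["contact_force"],o["torque"])
p=bot.read_camera("wrist"); save(p,"w1.png"); print(p["vertical_fov"],p["cx"],p["cy"]); T=np.array(p["camera_from_world"]); print(-T[:3,:3].T@T[:3,3])
for q,z in (("dial_center",.1335),("dial_wing_end",.1235),("slide_front",.1145),("lift_knob",.1345),("lid_hinge",.1)):
    for d in bot.pinpoint(p,q)[:2]: print(q,np.round(d["point"],1),round(d["score"],2),onplane(p,d["point"],z))
```

```text
6.0 [ 0.0887  0.3786 -0.1572  1.5725  0.0619  1.2007 -2.0779] [ 0.6351 -0.0445  0.2885] [-0.0022 -0.5413  0.8408  0.0014] [-0.0314  0.6636 -0.0587] [0.0454 0.018  0.0189]
69.03351896361363 318.9246442240689 198.86734933083224
[ 0.7028 -0.0753  0.4309]
dial_center [317.5 181.1] 0.59 [ 0.6373 -0.0449  0.1335]
dial_wing_end [322.4 147.8] 0.65 [ 0.6656 -0.0634  0.1235]
slide_front [329.8 249.5] 0.67 [ 0.5501 -0.0213  0.1145]
lift_knob [436.4 237.5] 0.64 [ 0.524  -0.1387  0.1345]
lid_hinge [353.   73.7] 0.93 [ 0.72   -0.1236  0.1   ]
```

View pics/w1.png

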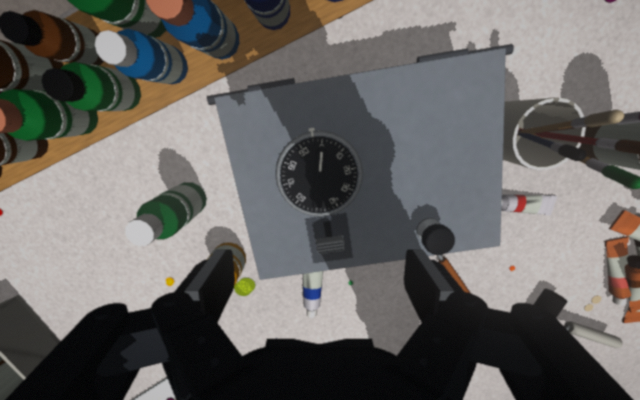

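```bash
cat > fit.py <<'E'
from h import *
def W(x,l):
    c,s=np.cos(x[2]),np.sin(x[2]); return np.array([x[0]+c*l[0]-s*l[1],x[1]+s*l[0]+c*l[1],l[2]])
def overlay(p,x,th,name,box,k=3):
    im=cv2.cvtColor(p["pixels"],cv2.COLOR_RGB2BGR); im=cv2.resize(im,None,fx=k,fy=k,interpolation=cv2.INTER_CUBIC)
    P=lambda l:tuple(int(v) for v in (proj(p,W(x,l))*k+k/2))
    L=lambda pts,c:cv2.polylines(im,[np.array([P(q) for q in pts])],True,c,1)
    a=np.linspace(0,2*np.pi,60)
    L(((-.11,.15,.106),(.11,.15,.106),(.11,-.15,.106),(-.11,-.15,.106)),(0,0,255))
    L([(.012+.0435*np.cos(t),.055+.0435*np.sin(t),.1135) for t in a],(0,255,0))
    L([(-.075+.017*np.cos(t),-.065+.017*np.sin(t),.142) for t in a],(0,255,255))
    L(((-.079,.039,.123),(-.079,.071,.123),(-.065,.071,.123),(-.065,.039,.123)),(0,255,255))
    c,s=np.cos(th),np.sin(th)
    L([(.012+c*u-s*v,.055+s*u+c*v,.1335) for u,v in ((-.031,.0055),(.031,.0055),(.031,-.0055),(-.031,-.0055))],(255,255,0))
    im=im[box[1]*k:box[3]*k,box[0]*k:box[2]*k]; cv2.imwrite("pics/"+name,im)
E
python3 - <<'E'
from fit import *
from scipy.optimize import least_squares
import pickle
np.set_printoptions(precision=4,suppress=True)
p=bot.read_camera("wrist"); pickle.dump(dict(p),open("w1.pkl","wb"))
save(p,"w1z.png",(205,35,525,285),2.5)
obs=[((.012,.055,.1335),(317.5,181.1)),((-.079,.055,.1145),(329.8,249.5)),((-.075,-.065,.1345),(436.4,237.5)),((.11,0,.1),(353,73.7))]
res=lambda x: np.concatenate([proj(p,W(x,l))-uv for l,uv in obs])
s=least_squares(res,[.61,-.095,-.25],loss="soft_l1"); print(s.x,res(s.x))
overlay(p,s.x,-.1,"w1o.png",(205,35,525,285),2)
E
```

```text
[ 0.6149 -0.095  -0.2569] [ 0.1457 -0.6638  0.6505 -0.6505 -0.5949 -0.1172 -0.1402  3.0139]
```

View pics/w1z.png

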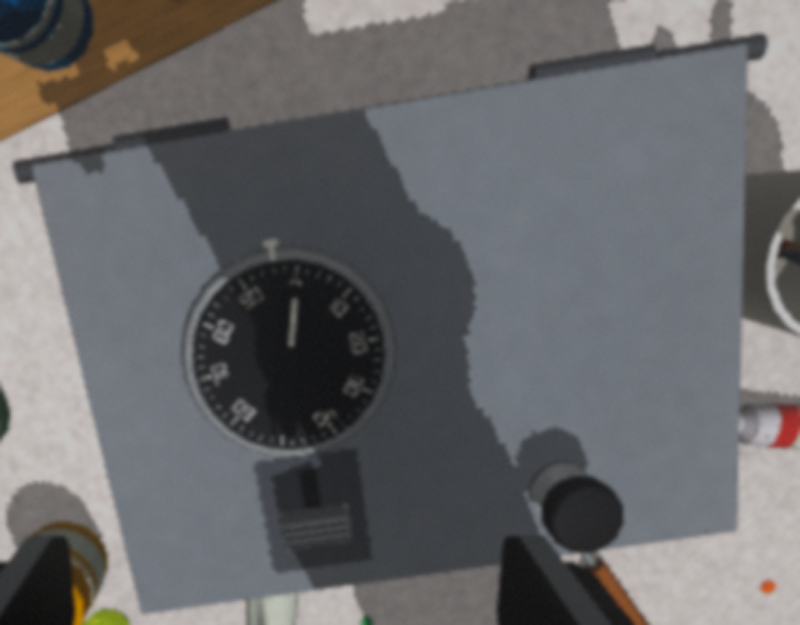

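View pics/w1o.png

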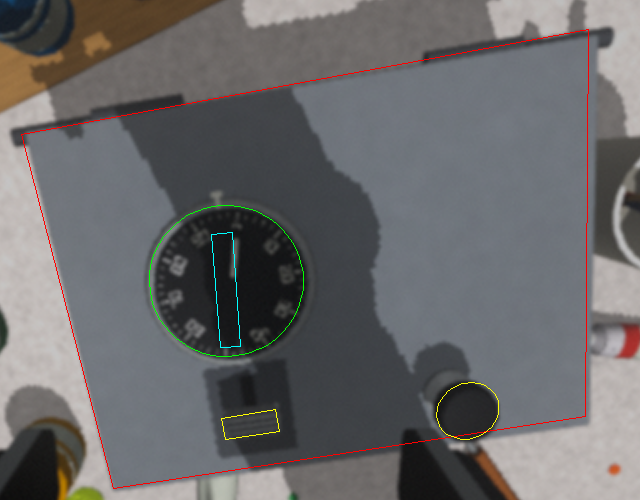

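Run:
```python
from fit import *
from scipy.optimize import least_squares
import pickle
np.set_printoptions(precision=4,suppress=True)
p=pickle.load(open("w1.pkl","rb"))
Z=lambda u,v:(205+u/2.5,35+v/2.5)
obs=[((.11,.15,.106),Z(33,165)),((.11,-.15,.106),Z(748,45)),((-.11,-.15,.106),Z(737,530)),((-.11,.15,.106),Z(142,612)),((.012,.055,.1135),Z(289,351)),((-.075,-.065,.140),Z(582,512))]
res=lambda x: np.concatenate([proj(p,W(x,l))-uv for l,uv in obs])
s=least_squares(res,[.61,-.095,-.25],loss="soft_l1"); x=s.x; print(x,res(x).reshape(-1,2))
# dial angle from white line end points & wing
d=W(x,(.012,.055,0)); print("dial",d)
for z in (.1235,.1335):
  a=onplane(p,Z(292,346),z);b=onplane(p,Z(296,297),z); v=b-a; print(z,a,b,np.arctan2(v[1],v[0])-x[2], np.arctan2(b[1]-d[1],b[0]-d[0])-x[2])
overlay(p,x,-.25,"w1o2.png",(205,35,525,285),2)
for n,l in(("slide",(-.079,.055)),("knob",(-.075,-.065))): print(n,W(x,(*l,0)))
```

```text
[ 0.6123 -0.0972 -0.2716] [[ 0.8447 -0.4982]
 [-1.3024 -0.0693]
 [-1.4723 -1.4128]
 [ 0.2957 -1.4914]
 [-0.1588  1.5078]
 [ 1.5382  1.7264]]
dial [ 0.6387 -0.0474  0.    ]
0.1235 [ 0.6436 -0.0512  0.1235] [ 0.6624 -0.0616  0.1235] -0.23232719685282827 -0.2667005861178157
0.1335 [ 0.6456 -0.052   0.1335] [ 0.6637 -0.062   0.1335] -0.2323271968528287 -0.25613997821063356
slide [ 0.551 -0.023  0.   ]
knob [ 0.5227 -0.1397  0.    ]
```

View pics/w1o2.png

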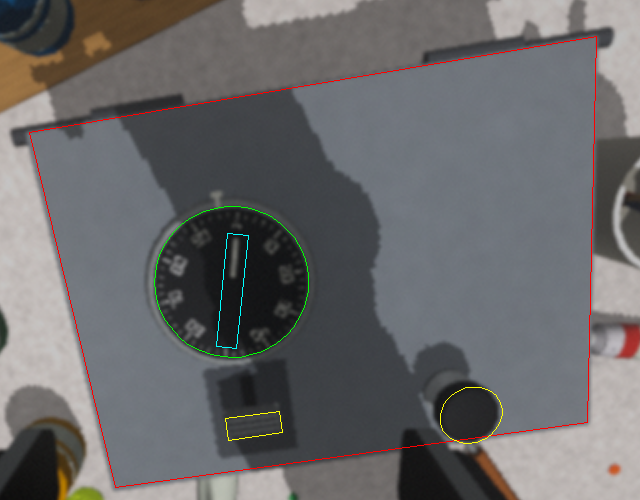

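Request:
step_arm:
  increments:
    - [0.06,-0.36,2,0,0,5,0]
    - [0,0,2.5,0,0,0,0.3]
    - [0,0,2.5,0,0,0,0.5]
    - [0,0,2.5,0,0,0,0.5]
    - [0,0,2.5,0,0,0,0.5]
    - [0,0,2.5,0,0,0,0.5]
    - [0,0,1.5,0,0,0,0.5]
    - [0,0,0,0,0,0,0.5]
  squeeze: 25

```text
t: 7.15
eef_pos: [0.6385, -0.0465, 0.1295]
tool_rot: [-0.002, -0.504, 0.864, 0.001]
contact_force: [-0.3, 0.2, -0.5]
gripper_width: 0.499
```

Run:
```python
from h import *
np.set_printoptions(precision=4,suppress=True)
o=bot.get_obs(); print(o["t"],o["q"],o["eef_pos"],o["tool_rot"],o["contact_force"],o["torque"],o["gripper_width"])
p=bot.read_camera("wrist"); save(p,"w2.png")
```

```text
7.15 [ 0.075   0.5313 -0.1363  1.7213  0.0878  0.8985 -2.1828] [ 0.6385 -0.0465  0.1295] [-0.0015 -0.5041  0.8637  0.0009] [-0.3134  0.1861 -0.4533] [ 0.0178  0.0162 -0.0307] 0.4989469181499092
```

View pics/w2.png

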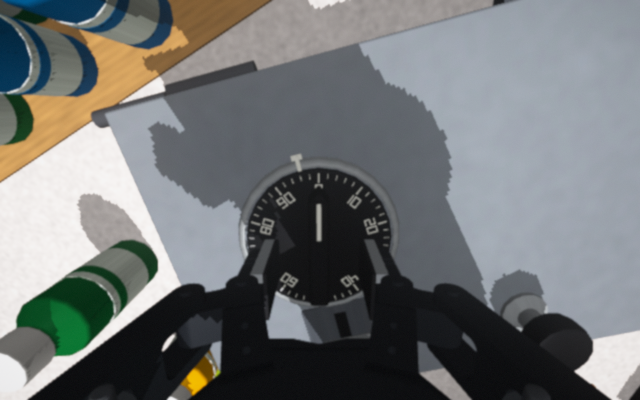

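Request:
step_arm:
  increments:
    - [0,0,1.0,0,0,0,0.6]
    - [0,0,0,0,0,0,0.75]
    - [0,0,0,0,0,0,0.9]
    - [0,0,0,0,0,0,1]
    - [0,0,0,0,0,0,1]
    - [0,0,0,0,0,0,1]
  squeeze: 25

```text
t: 7.8
eef_pos: [0.6398, -0.0469, 0.1218]
tool_rot: [-0.0, -0.504, 0.864, -0.0]
contact_force: [-2.0, -1.8, 4.1]
gripper_width: 0.121
```

Run:
```python
from h import *
np.set_printoptions(precision=4,suppress=True)
o=bot.get_obs(); print(o["t"],o["q"],o["eef_pos"],o["tool_rot"],o["contact_force"],o["torque"],o["gripper_width"])
p=bot.read_camera("wrist"); save(p,"w3.png")
```

```text
7.8 [ 0.0744  0.5403 -0.1352  1.7263  0.0906  0.8808 -2.1847] [ 0.6398 -0.0469  0.1218] [-0.     -0.5039  0.8637 -0.0002] [-2.0309 -1.7581  4.0844] [-0.2937  0.5137  0.0545] 0.12145630753603749
```

View pics/w3.png

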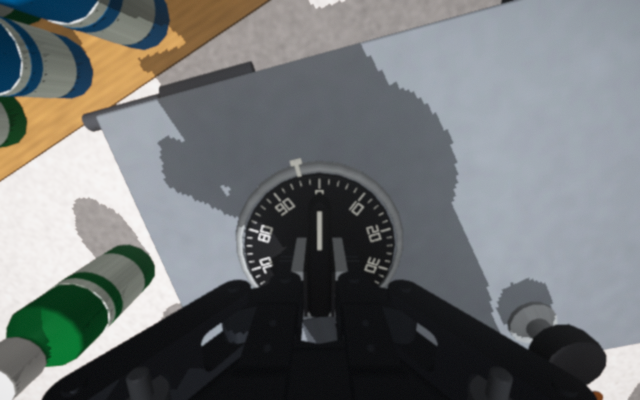

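Request:
step_arm:
  increments:
    - [0,0,-0.2,0,0,0,1]
    - [0,0,0,0,0,-4,1]
    - [0,0,0,0,0,-8,1]
    - [0,0,0,0,0,-8,1]
    - [0,0,0,0,0,-8,1]
    - [0,0,0,0,0,-8,1]
    - [0,0,0,0,0,-8,1]
    - [0,0,0,0,0,-8,1]
    - [0,0,0,0,0,-8,1]
    - [0,0,0,0,0,-8,1]
    - [0,0,0,0,0,-8,1]
    - [0,0,0,0,0,-8,1]
    - [0,0,0,0,0,0,1]

```text
t: 9.15
eef_pos: [0.6394, -0.0449, 0.1226]
tool_rot: [-0.001, 0.953, -0.304, -0.001]
contact_force: [0.3, 2.6, -4.7]
gripper_width: 0.118
```

```bash
cat > st.py <<'E'
from h import *
np.set_printoptions(precision=4,suppress=True)
o=bot.get_obs(); print(o["t"],o["q"],o["eef_pos"],o["contact_force"],o["torque"],o["gripper_width"])
w,x,y,z=o["tool_rot"]; a=np.degrees(np.arctan2(2*(x*y+w*z),1-2*(y*y+z*z))); print("az",a,"dial if bar=az+90:",(np.radians(a+90)+.270))
E
python3 st.py
```

```text
9.15 [ 0.3218  0.5828 -0.4834  1.7071  0.3209  0.9322 -0.9039] [ 0.6394 -0.0449  0.1226] [ 0.2631  2.645  -4.6771] [0.7714 0.1151 0.0474] 0.11816010869736522
az -35.34492893152913 dial if bar=az+90: 1.2239109430563118
```

Request:
step_arm:
  increments:
    - [0,0,0,0,0,-8,1]
    - [0,0,0,0,0,-8,1]
    - [0,0,0,0,0,-8,1]
    - [0,0,0,0,0,-8,1]
    - [0,0,0,0,0,-8,1]
    - [0,0,0,0,0,-8,1]
    - [0,0,0,0,0,-8,1]
    - [0,0,0,0,0,-8,1]
    - [0,0,0,0,0,-8,1]
    - [0,0,0,0,0,-8,1]
    - [0,0,0,0,0,-8,1]
    - [0,0,0,0,0,-8,1]
    - [0,0,0,0,0,-8,1]
    - [0,0,0,0,0,-8,1]
    - [0,0,0,0,0,-8,1]
    - [0,0,0,0,0,-8,1]
    - [0,0,0,0,0,-4,1]
    - [0,0,0,0,0,0,1]
    - [0,0,0,0,0,0,1]

```text
t: 11.05
eef_pos: [0.6368, -0.0464, 0.1221]
tool_rot: [-0.002, 0.667, 0.745, -0.002]
contact_force: [-8.3, -0.4, 1.3]
gripper_width: 0.119
```

```bash
python3 st.py
python3 - <<'E'
from h import *
save(bot.read_camera("wrist"),"w4.png",(160,50,560,350),1.5)
save(bot.read_camera("scene"),"s4.png",(230,150,400,300),4)
E
```

```text
11.05 [ 0.6393  0.751  -0.9888  1.6871  0.6925  1.1017  1.1192] [ 0.6368 -0.0464  0.1221] [-8.3406 -0.4059  1.2655] [0.0978 1.8001 0.0633] 0.11929064704933826
az 96.31995130809003 dial if bar=az+90: 3.5218966124816866
```

View pics/w4.png

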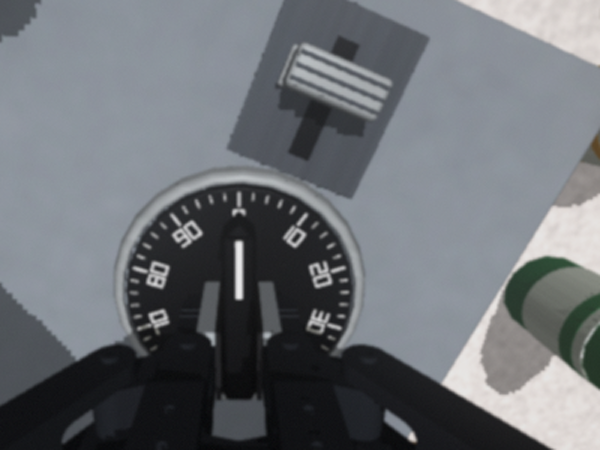

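View pics/s4.png

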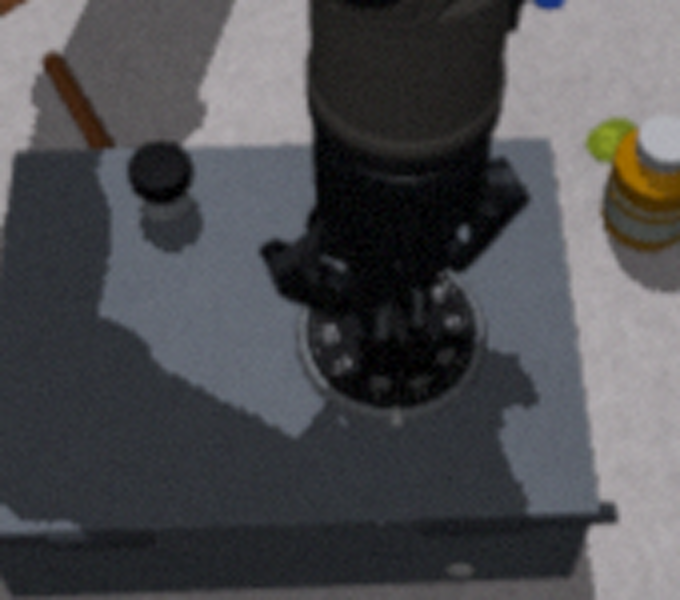

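Request:
step_arm:
  increments:
    - [0,0,0,0,0,-5,1]
    - [0,0,0,0,0,-5,1]
    - [0,0,0,0,0,-4.2,1]
    - [0,0,0,0,0,0,1]
    - [0,0,0,0,0,0,1]
    - [0,0,0,0,0,0,1]

```text
t: 11.75
eef_pos: [0.6369, -0.0468, 0.1222]
tool_rot: [-0.002, 0.57, 0.822, -0.002]
contact_force: [-7.8, -0.1, 1.0]
gripper_width: 0.117
```

```bash
python3 st.py
python3 - <<'E'
from h import *
save(bot.read_camera("wrist"),"w5.png",(160,50,560,350),1.5)
E
```

```text
11.75 [ 0.6648  0.7762 -1.0379  1.6853  0.7317  1.1268  1.3403] [ 0.6369 -0.0468  0.1222] [-7.7714 -0.1162  1.0258] [-0.0541  1.7547  0.0368] 0.11697832201001328
az 110.50778642183721 dial if bar=az+90: 3.7695210489466393
```

View pics/w5.png

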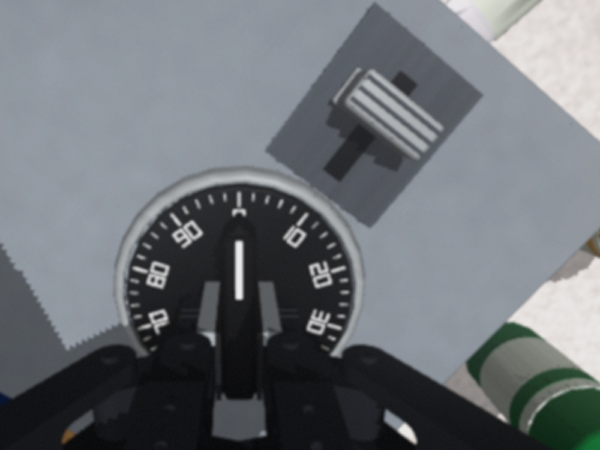

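Run:
```python
from h import *
p=bot.read_camera("wrist")
Z=lambda u,v:(160+u/1.5,50+v/1.5)
for a,b in (((265,150),(375,3)),((372,227),(482,95))):
    A=onplane(p,Z(*a),.106);B=onplane(p,Z(*b),.106);v=A-B;print(np.arctan2(v[1],v[0]))
for a,b in (((265,150),(372,227)),((375,3),(482,95))):
    A=onplane(p,Z(*a),.106);B=onplane(p,Z(*b),.106);v=A-B;print(np.arctan2(v[1],v[0]), np.arctan2(v[0],-v[1]),np.arctan2(-v[0],v[1]))
```

```text
-0.27617113961482487
-0.2594553204482837
-1.8273496895647292 -0.25655336276983254 2.885039290819961
-1.8426702724928063 -0.27187394569790974 2.8697187078918835
```

Request:
step_arm:
  increments:
    - [0,0,0,0,0,4,1]
    - [0,0,0,0,0,8,1]
    - [0,0,0,0,0,8,1]
    - [0,0,0,0,0,8,1]
    - [0,0,0,0,0,8,1]
    - [0,0,0,0,0,8,1]
    - [0,0,0,0,0,8,1]
    - [0,0,0,0,0,8,1]
    - [0,0,0,0,0,8,1]
    - [0,0,0,0,0,8,1]
    - [0,0,0,0,0,8,1]
    - [0,0,0,0,0,8,1]
    - [0,0,0,0,0,8,1]
    - [0,0,0,0,0,8,1]
    - [0,0,0,0,0,8,1]
    - [0,0,0,0,0,8,1]
    - [0,0,0,0,0,8,1]
    - [0,0,0,0,0,4,1]
    - [0,0,0,0,0,0,1]
    - [0,0,0,0,0,0,1]

```text
t: 13.85
eef_pos: [0.6391, -0.0448, 0.1227]
tool_rot: [-0.001, 0.976, -0.218, -0.001]
contact_force: [-1.7, 6.5, -6.6]
gripper_width: 0.119
```

```bash
python3 st.py
```

```text
13.85 [ 0.3503  0.5913 -0.5254  1.7053  0.3508  0.9415 -0.7506] [ 0.6391 -0.0448  0.1227] [-1.6744  6.4845 -6.6139] [ 1.2513  0.2514 -0.0313] 0.11935984176674345
az -25.197862727376148 dial if bar=az+90: 1.4010106577366246
```

Need 0.144 rad more to the right = 8.2°.

Request:
step_arm:
  increments:
    - [0,0,0,0,0,4,1]
    - [0,0,0,0,0,4.2,1]
    - [0,0,0,0,0,0,1]
    - [0,0,0,0,0,0,1]
    - [0,0,0,0,0,0,1]

```text
t: 14.35
eef_pos: [0.6393, -0.0449, 0.1227]
tool_rot: [-0.001, 0.958, -0.287, -0.001]
contact_force: [0.2, 5.9, -6.9]
gripper_width: 0.117
```

```bash
python3 st.py
python3 - <<'E'
from h import *
save(bot.read_camera("wrist"),"w6.png",(160,50,560,350),1.5)
E
```

```text
14.35 [ 0.3285  0.5846 -0.4932  1.7067  0.3282  0.9343 -0.8746] [ 0.6393 -0.0449  0.1227] [ 0.1826  5.9023 -6.9113] [ 1.2673  0.2326 -0.0815] 0.11670839080062062
az -33.332270144652476 dial if bar=az+90: 1.2590384656065043
```

View pics/w6.png

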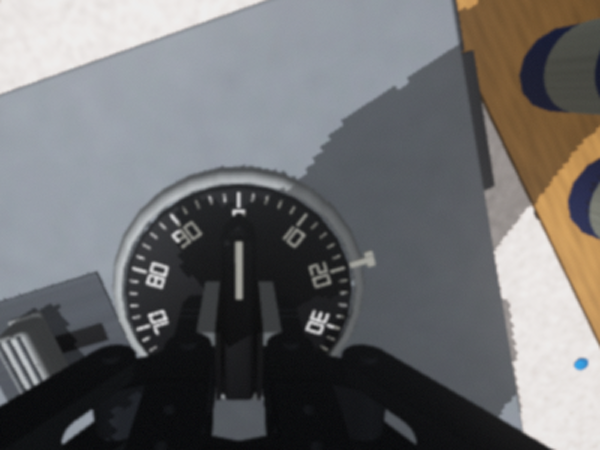

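Request:
step_arm:
  increments:
    - [0,0,0,0,0,-4,1]
    - [0,0,0,0,0,-8,1]
    - [0,0,0,0,0,-8,1]
    - [0,0,0,0,0,-8,1]
    - [0,0,0,0,0,-8,1]
    - [0,0,0,0,0,-8,1]
    - [0,0,0,0,0,-8,1]
    - [0,0,0,0,0,-8,1]
    - [0,0,0,0,0,-8,1]
    - [0,0,0,0,0,-4,1]
    - [0,0,0,0,0,0,1]
    - [0,0,0,0,0,0,1]
    - [0,0,0,0,0,0,1]

```text
t: 15.7
eef_pos: [0.6375, -0.045, 0.1226]
tool_rot: [-0.001, 0.944, 0.331, -0.002]
contact_force: [-7.0, 6.1, -2.0]
gripper_width: 0.118
```

```bash
python3 st.py
python3 - <<'E'
from h import *
save(bot.read_camera("wrist"),"w7.png",(160,50,560,350),1.5)
E
```

```text
15.7 [ 0.5168  0.6617 -0.7783  1.695   0.5306  1.0135  0.2277] [ 0.6375 -0.045   0.1226] [-7.0085  6.1133 -2.0363] [1.3415 1.5275 0.0345] 0.11823867190817158
az 38.67552088466566 dial if bar=az+90: 2.5158115061561426
```

View pics/w7.png

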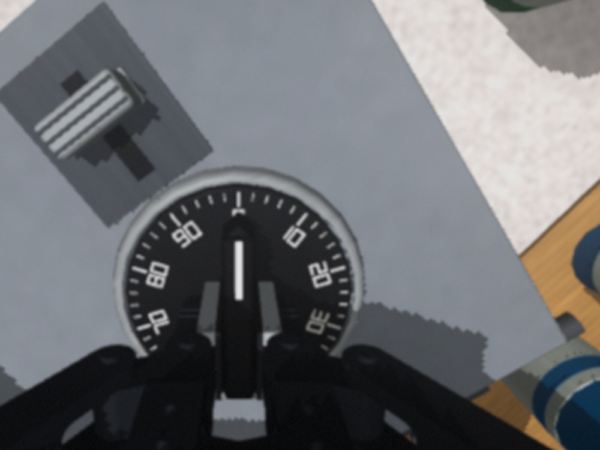

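Request:
step_arm:
  increments:
    - [0,0,0,0,0,0,0.8]
    - [0,0,0,0,0,0,0.6]
    - [0,0,0,0,0,0,0.6]
    - [0,0,-1.5,0,0,0,0.6]
    - [0,0,-3,0,0,0,0.6]
    - [0,0,-3,0,0,0,0.6]
    - [0,0,0,0,0,-7.2,0.8]
    - [0,0,0,0,0,-7.2,1]
    - [0,0,0,0,0,-7.2,1]
    - [0,0,0,0,0,-7.2,1]
    - [0,0,0,0,0,-7.2,1]
    - [0,-2.8,0,0,0,0,1]
    - [0,-2.8,0,0,0,0,1]
    - [-0.1,-2.8,0,0,0,0,1]
    - [-0.1,-2.8,0,0,0,0,1]
    - [0,0,0,0,0,0,1]

```text
t: 17.35
eef_pos: [0.5287, -0.0178, 0.1994]
tool_rot: [0.001, 0.795, 0.606, -0.001]
contact_force: [-0.2, -0.1, -0.1]
gripper_width: -0.003
```

```bash
python3 st.py
python3 - <<'E'
from h import *
p=bot.read_camera("wrist");save(p,"w8.png")
for q,z in (("dial_center",.1335),("dial_wing_end",.1235),("slide_front",.1145)):
    for d in bot.pinpoint(p,q)[:1]: print(q,np.round(d["point"],1),round(d["score"],2),onplane(p,d["point"],z))
save(bot.read_camera("scene"),"s8.png",(230,150,400,300),4)
E
```

```text
17.35 [ 0.7397  0.4696 -1.052   1.8861  0.4699  1.0606  0.798 ] [ 0.5287 -0.0178  0.1994] [-0.1977 -0.0761 -0.0678] [0.011  0.0092 0.0354] -0.003235766064798442
az 74.67009258262603 dial if bar=az+90: 3.1440352951307164
dial_center [320.4 337.5] 0.83 [ 0.64083665 -0.04776492  0.1335    ]
slide_front [320.6 230.5] 0.63 [ 0.55089909 -0.02308639  0.1145    ]
```

View pics/w8.png

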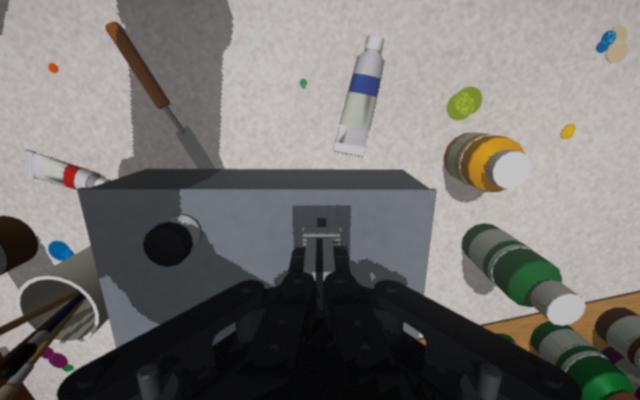

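View pics/s8.png

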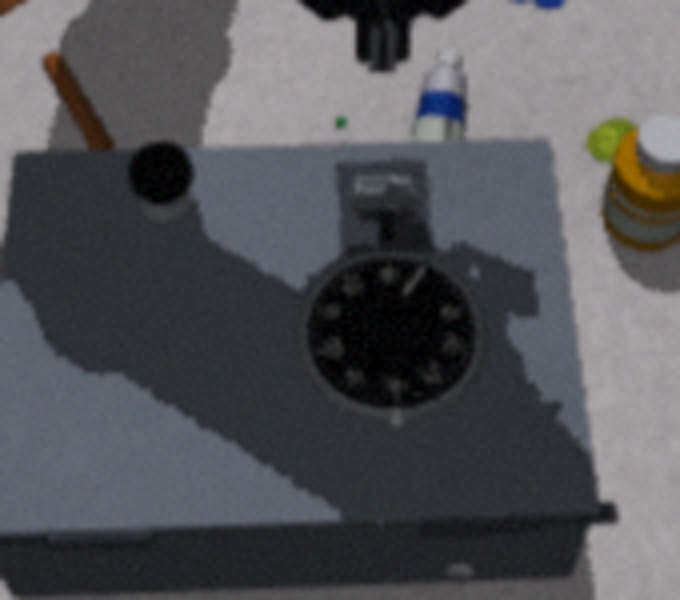

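Request:
step_arm:
  increments:
    - [0,0,3,0,0,0,1]
    - [0,0,3,0,0,0,1]
    - [0,0,2,0,0,0,1]
    - [0,0,0.8,0,0,0,1]
    - [0,0.4,0,0,0,0,1]
    - [0,0.4,0,0,0,0,1]
    - [0,0.4,0,0,0,0,1]
    - [0,0.4,0,0,0,0,1]
    - [0,0,0,0,0,0,1]
  squeeze: 25

```text
t: 18.5
eef_pos: [0.5478, -0.0228, 0.111]
tool_rot: [0.0, 0.796, 0.605, 0.001]
contact_force: [-0.5, -0.3, -0.3]
gripper_width: -0.002
```

Request:
step_arm:
  increments:
    - [0,0.3,0,0,0,0,1]
    - [0,0.3,0,0,0,0,1]
    - [0,0.3,0,0,0,0,1]
    - [0,0.2,0,0,0,0,1]
    - [0,0,0,0,0,0,1]

```text
t: 19.0
eef_pos: [0.555, -0.025, 0.1101]
tool_rot: [-0.001, 0.796, 0.606, -0.002]
contact_force: [-9.2, 3.2, 8.2]
gripper_width: -0.001
```

```bash
python3 st.py
python3 - <<'E'
from h import *
save(bot.read_camera("wrist"),"w9.png",(160,100,480,340),2)
save(bot.read_camera("scene"),"s9.png",(230,150,400,300),4)
E
```

```text
19.0 [ 0.6384  0.617  -0.9386  1.8991  0.6112  0.9482  0.7105] [ 0.555  -0.025   0.1101] [-9.2034  3.2077  8.2065] [0.4227 2.183  0.0389] -0.0013712863257881339
az 74.57844647991254 dial if bar=az+90: 3.1424357688917457
```

View pics/s9.png

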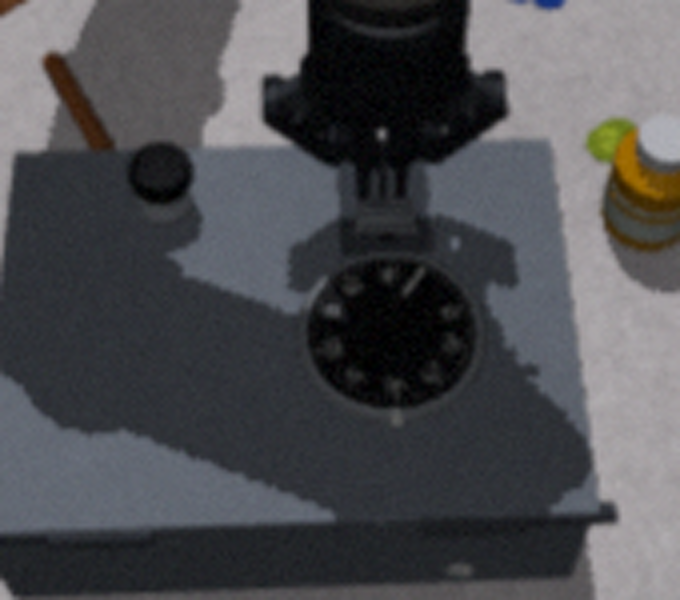

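View pics/w9.png

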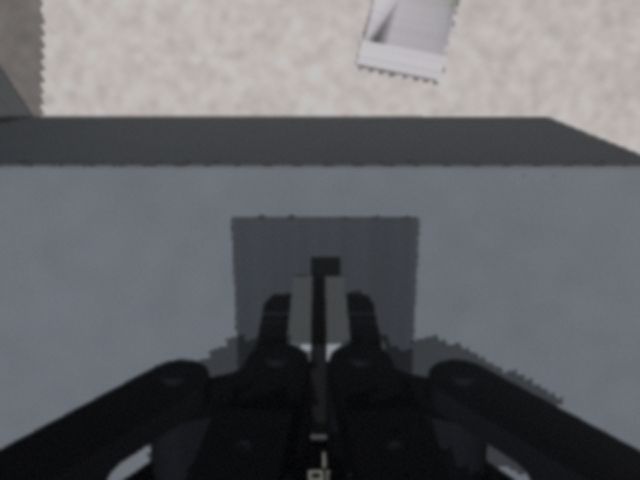

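Request:
step_arm:
  increments:
    - [0,0.3,0,0,0,0,1]
    - [0,0,0,0,0,0,1]
    - [0,0,0,0,0,0,1]

```text
t: 19.4
eef_pos: [0.5551, -0.025, 0.1097]
tool_rot: [-0.003, 0.795, 0.606, -0.004]
contact_force: [-17.6, 3.5, 14.3]
gripper_width: -0.001
```

```bash
python3 st.py
```

```text
19.4 [ 0.6365  0.6202 -0.938   1.8953  0.61    0.9545  0.7127] [ 0.5551 -0.025   0.1097] [-17.55     3.4973  14.25  ] [ 0.8156  3.9173 -0.0566] -0.000820209890677899
az 74.64271728457807 dial if bar=az+90: 3.143557506046065
```

Request:
step_arm:
  increments:
    - [0,-0.7,0,0,0,0,1]
    - [0,-0.9,0,0,0,0,1]
    - [0,0,-2.5,0,0,0,1]
    - [0,0,-3,0,0,0,1]
    - [0,0,-2.5,0,0,0,0.8]
    - [-2.4,0.2,0,0,0,0,0.5]
    - [-2.4,0.2,0,0,0,0,0.4]
    - [-2.4,0.2,0,0,0,0,0.4]
    - [-2.4,0.2,0,0,0,0,0.4]
    - [-2.3,0.2,0,0,0,0,0.4]
    - [0,0,0,0,0,0,0.4]
    - [0,0,0,0,0,0,0.4]

```text
t: 20.6
eef_pos: [0.5228, -0.1402, 0.1904]
tool_rot: [0.0, 0.796, 0.605, 0.0]
contact_force: [0.5, -0.2, 0.6]
gripper_width: 0.598
```

```bash
python3 st.py
python3 - <<'E'
from h import *
p=bot.read_camera("wrist");save(p,"w10.png")
for q,z in (("lift_knob",.1345),("slide_front",.1145)):
    for d in bot.pinpoint(p,q)[:1]: print(q,np.round(d["point"],1),round(d["score"],2),onplane(p,d["point"],z))
p=bot.read_camera("scene");save(p,"s10.png",(230,150,400,300),4)
for q,z in (("lift_knob",.1345),("slide_front",.1145)):
    for d in bot.pinpoint(p,q)[:1]: print(q,np.round(d["point"],1),round(d["score"],2),onplane(p,d["point"],z))
E
```

```text
20.6 [ 0.9401  0.4955 -1.026   1.8694  0.4871  1.053   1.0156] [ 0.5228 -0.1402  0.1904] [ 0.4803 -0.2365  0.6158] [0.0297 0.0057 0.0823] 0.5984580721223599
az 74.43788719513964 dial if bar=az+90: 3.13998254657821
lift_knob [322.4 217.5] 0.9 [ 0.52357845 -0.13817051  0.1345    ]
slide_front [467.5 217.8] 0.87 [ 0.5622416  -0.02798507  0.1145    ]
lift_knob [272.4 193. ] 0.69 [ 0.52522432 -0.1335779   0.1345    ]
slide_front [328.4 202.8] 0.45 [ 0.57236896 -0.02249058  0.1145    ]
```

View pics/w10.png

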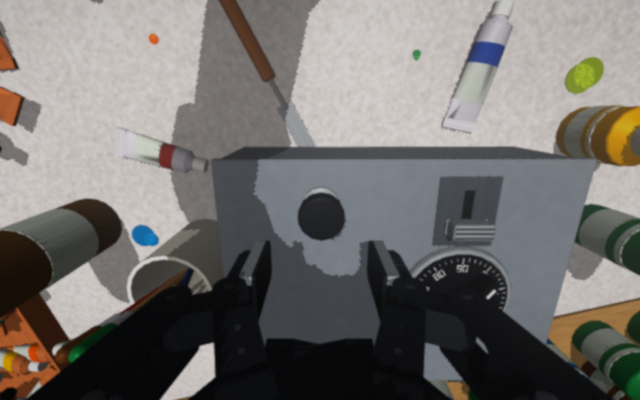

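View pics/s10.png

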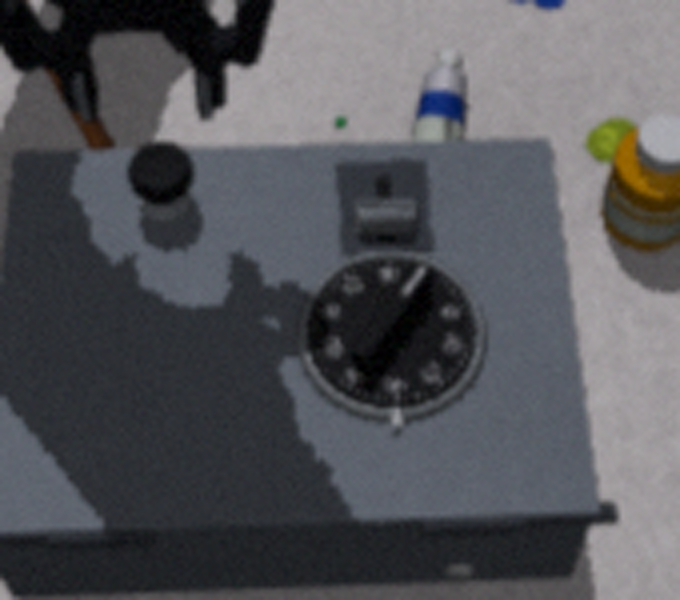

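Request:
step_arm:
  increments:
    - [0.15,0.05,2,0,0,0,0.4]
    - [0,0,2,0,0,0,0.4]
    - [0,0,2,0,0,0,0.4]
    - [0,0,1.6,0,0,0,0.4]
    - [0,0,0,0,0,0,0.6]
    - [0,0,0,0,0,0,0.8]
    - [0,0,0,0,0,0,0.8]
    - [0,0,0,0,0,0,0.8]
  squeeze: 25

```text
t: 21.7
eef_pos: [0.5227, -0.1387, 0.1146]
tool_rot: [-0.0, 0.796, 0.605, -0.001]
contact_force: [-5.3, -1.1, -0.8]
gripper_width: 0.385
```

```bash
python3 st.py
python3 - <<'E'
from h import *
np.set_printoptions(precision=2,suppress=True)
o=bot.get_obs();e=o["eef_pos"]
# arc in (safe x, z) for grasp point
yaw=-.268
r=np.array([-.185,.0345])
P=lambda t:np.array([r[0]*np.cos(t)+r[1]*np.sin(t), -r[0]*np.sin(t)+r[1]*np.cos(t)])*100
prev=P(0)
for t in np.linspace(0,1.35,28)[1:]:
    q=P(t);print(round(t,2),"dy",round(q[0]-prev[0],2),"dz(tool)",round(-(q[1]-prev[1]),2));prev=q
E
```

```text
21.7 [ 0.8682  0.5875 -0.9474  1.933   0.5961  0.9323  0.9252] [ 0.5227 -0.1387  0.1146] [-5.2652 -1.1455 -0.8187] [-0.2531  1.004  -0.0326] 0.3848125722916287
az 74.5102661440535 dial if bar=az+90: 3.14124579754589
0.05 dy 0.2 dz(tool) -0.92
0.1 dy 0.24 dz(tool) -0.91
0.15 dy 0.29 dz(tool) -0.9
0.2 dy 0.33 dz(tool) -0.88
0.25 dy 0.37 dz(tool) -0.86
0.3 dy 0.42 dz(tool) -0.84
0.35 dy 0.46 dz(tool) -0.82
0.4 dy 0.5 dz(tool) -0.8
0.45 dy 0.54 dz(tool) -0.77
0.5 dy 0.58 dz(tool) -0.74
0.55 dy 0.61 dz(tool) -0.71
0.6 dy 0.65 dz(tool) -0.68
0.65 dy 0.68 dz(tool) -0.65
0.7 dy 0.71 dz(tool) -0.61
0.75 dy 0.74 dz(tool) -0.58
0.8 dy 0.77 dz(tool) -0.54
0.85 dy 0.8 dz(tool) -0.5
0.9 dy 0.82 dz(tool) -0.46
0.95 dy 0.84 dz(tool) -0.42
1.0 dy 0.86 dz(tool) -0.38
1.05 dy 0.88 dz(tool) -0.33
1.1 dy 0.9 dz(tool) -0.29
1.15 dy 0.91 dz(tool) -0.24
1.2 dy 0.92 dz(tool) -0.2
1.25 dy 0.93 dz(tool) -0.15
1.3 dy 0.94 dz(tool) -0.1
1.35 dy 0.94 dz(tool) -0.06
```

Request:
step_arm:
  increments:
    - [0,0.2,-0.9,0,0,0,0.8]
    - [0,0.24,-0.9,0,0,0,0.8]
    - [0,0.3,-0.9,0,0,0,0.8]
    - [0,0.33,-0.88,0,0,0,0.8]
    - [0,0.37,-0.86,0,0,0,0.8]
    - [0,0.42,-0.84,0,0,0,0.8]
    - [0,0.46,-0.82,0,0,0,0.8]
    - [0,0.5,-0.8,0,0,0,0.8]
    - [0,0,0,0,0,0,0.8]

```text
t: 22.6
eef_pos: [0.5523, -0.1469, 0.1851]
tool_rot: [0.001, 0.796, 0.605, 0.0]
contact_force: [-2.8, -5.0, -1.3]
gripper_width: 0.393
```

```bash
python3 st.py
python3 - <<'E'
from h import *
p=bot.read_camera("wrist");save(p,"w11.png")
p=bot.read_camera("scene");save(p,"s11.png",(180,120,440,320),3)
E
```

```text
22.6 [ 0.8926  0.5454 -0.9953  1.8077  0.5196  1.0739  1.0058] [ 0.5523 -0.1469  0.1851] [-2.7841 -5.0392 -1.3005] [-0.9944  0.6964  0.07  ] 0.39258407171823095
az 74.48339170743319 dial if bar=az+90: 3.1407767501422468
```

View pics/s11.png

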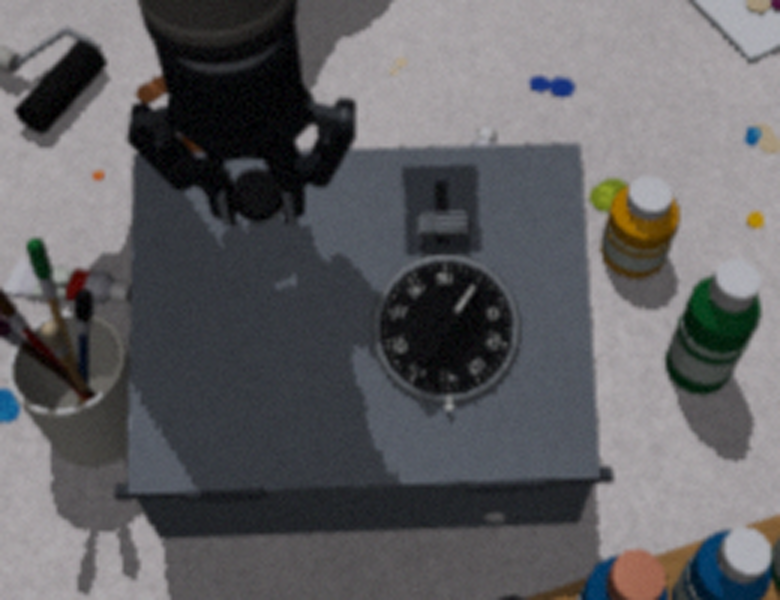

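View pics/w11.png

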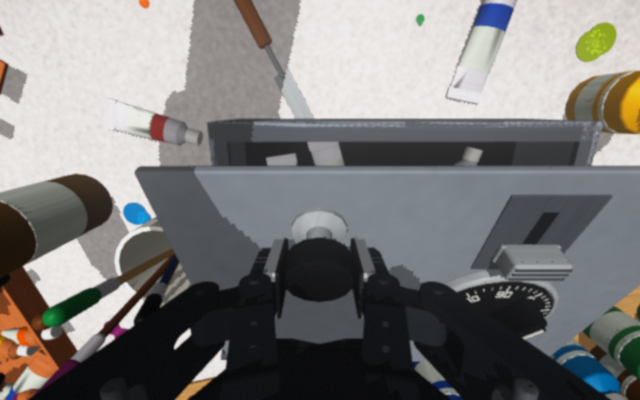

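Request:
step_arm:
  increments:
    - [0,0.54,-0.77,0,0,0,0.8]
    - [0,0.58,-0.74,0,0,0,0.8]
    - [0,0.61,-0.71,0,0,0,0.8]
    - [0,0.65,-0.68,0,0,0,0.8]
    - [0,0.68,-0.65,0,0,0,0.8]
    - [0,0.71,-0.61,0,0,0,0.8]
    - [0,0.74,-0.58,0,0,0,0.8]
    - [0,0.77,-0.54,0,0,0,0.8]
    - [0,0.8,-0.5,0,0,0,0.8]
    - [0,0.82,-0.46,0,0,0,0.8]
    - [0,0,0,0,0,0,0.8]

```text
t: 23.8
eef_pos: [0.6197, -0.1655, 0.2475]
tool_rot: [0.001, 0.796, 0.605, 0.001]
contact_force: [-0.4, -5.3, -1.4]
gripper_width: 0.39
```

```bash
python3 st.py
python3 - <<'E'
from h import *
p=bot.read_camera("wrist");save(p,"w12.png")
p=bot.read_camera("scene");save(p,"s12.png",(180,120,440,320),3)
E
```

```text
23.8 [ 0.8304  0.5893 -0.9826  1.578   0.5103  1.2473  1.0613] [ 0.6197 -0.1655  0.2475] [-0.4123 -5.2599 -1.4371] [-1.0809  0.2206  0.0366] 0.39018887175344047
az 74.4610363231685 dial if bar=az+90: 3.14038657508128
```

View pics/s12.png

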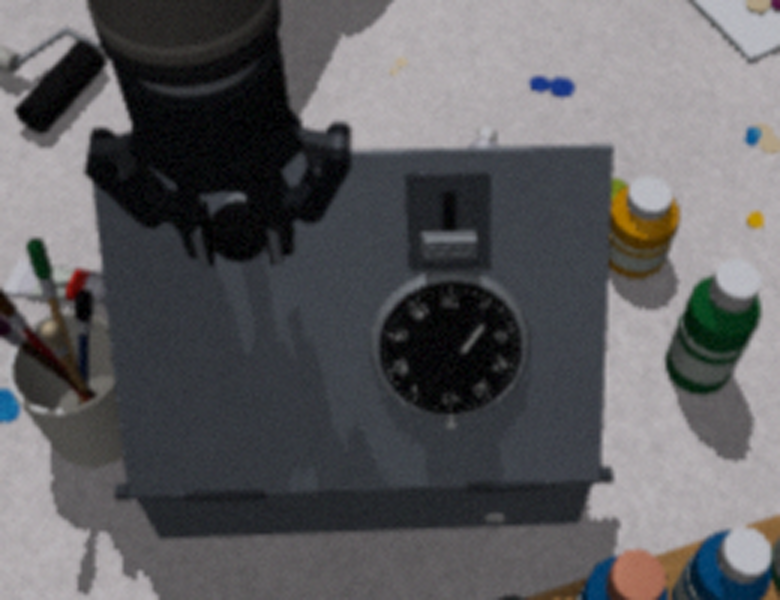

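View pics/w12.png

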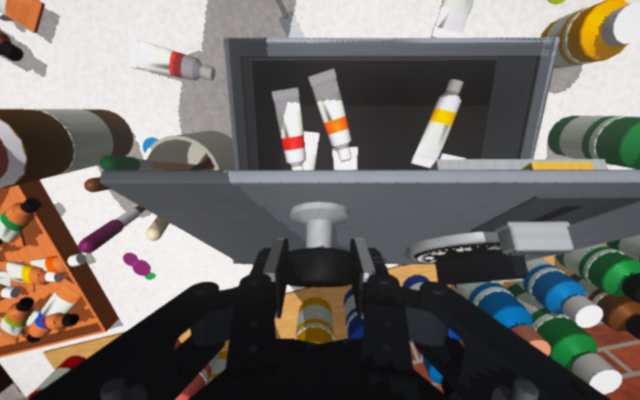

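Request:
step_arm:
  increments:
    - [0,0.84,-0.42,0,0,0,0.8]
    - [0,0.86,-0.38,0,0,0,0.8]
    - [0,0.88,-0.33,0,0,0,0.8]
    - [0,0.9,-0.29,0,0,0,0.8]
    - [0,0.91,-0.24,0,0,0,0.8]
    - [0,0.92,-0.2,0,0,0,0.8]
    - [0,0.93,-0.15,0,0,0,0.8]
    - [0,0.8,-0.1,0,0,0,0.8]
    - [0,0,0,0,0,0,0.8]

```text
t: 24.8
eef_pos: [0.6876, -0.1842, 0.2679]
tool_rot: [0.001, 0.796, 0.605, 0.001]
contact_force: [0.6, -5.6, -2.6]
gripper_width: 0.387
```

```bash
python3 st.py
python3 - <<'E'
from h import *
p=bot.read_camera("wrist");save(p,"w13.png")
p=bot.read_camera("scene");save(p,"s13.png",(150,80,470,320),2.4)
E
```

```text
24.8 [ 0.7372  0.6795 -0.9414  1.3693  0.5469  1.359   1.0931] [ 0.6876 -0.1842  0.2679] [ 0.5624 -5.5937 -2.5704] [-1.1247 -0.0617  0.0552] 0.38736721364738663
az 74.4553469392855 dial if bar=az+90: 3.140287276600111
```

View pics/s13.png

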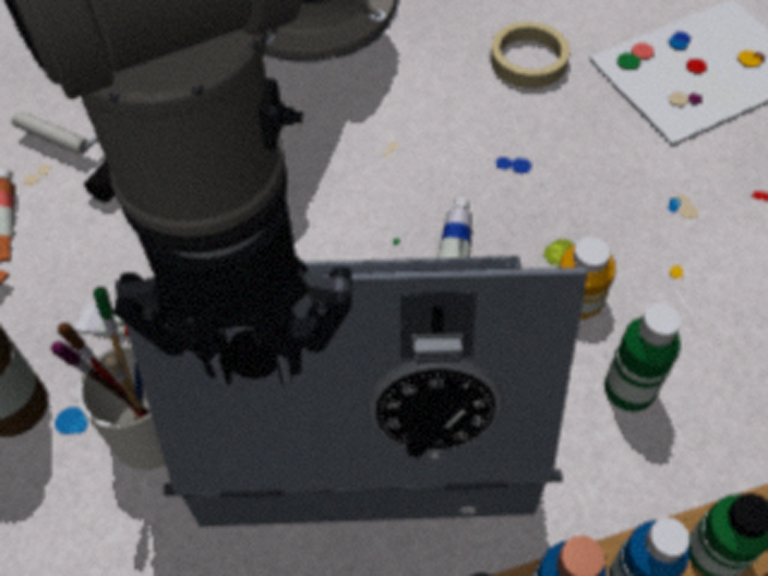

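View pics/w13.png

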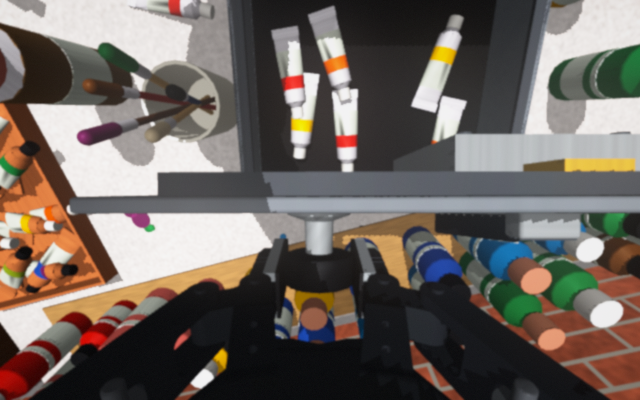

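Request:
step_arm:
  increments:
    - [0,0,0,0,0,0,0.5]
    - [0,0,0,0,0,0,0.3]
    - [0,0,0,0,0,0,0.3]
    - [0,0,-2,0,0,0,0.3]
    - [0,0,-3,0,0,0,0.3]
    - [0,0,-3,0,0,0,0.3]
    - [0,0,-3,0,0,0,0.3]
    - [0,0,-3,0,0,0,0.3]
    - [0,0,0,0,0,0,0.3]

```text
t: 25.8
eef_pos: [0.6867, -0.1813, 0.4125]
tool_rot: [0.002, 0.796, 0.606, 0.003]
contact_force: [0.4, 0.5, 0.5]
gripper_width: 0.699
```

```bash
python3 st.py
python3 - <<'E'
from h import *
p=bot.read_camera("wrist");save(p,"w14.png")
p=bot.read_camera("scene");save(p,"s14.png")
E
```

```text
25.8 [ 0.7098  0.6004 -0.9707  1.154   0.4861  1.6048  1.1555] [ 0.6867 -0.1813  0.4125] [0.4182 0.4824 0.5388] [ 0.0207 -0.008  -0.0146] 0.6987755051283089
az 74.58732283438735 dial if bar=az+90: 3.1425906905029053
```

View pics/s14.png

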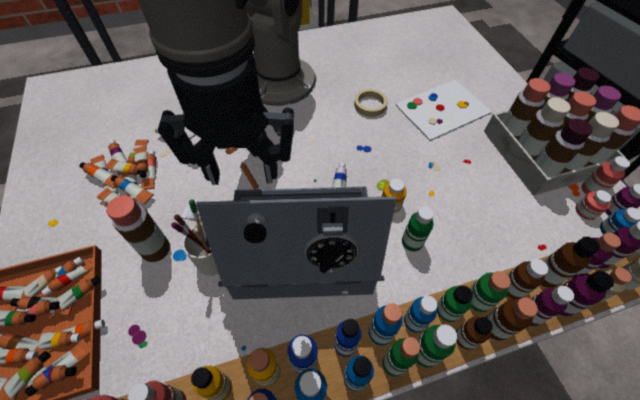

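View pics/w14.png

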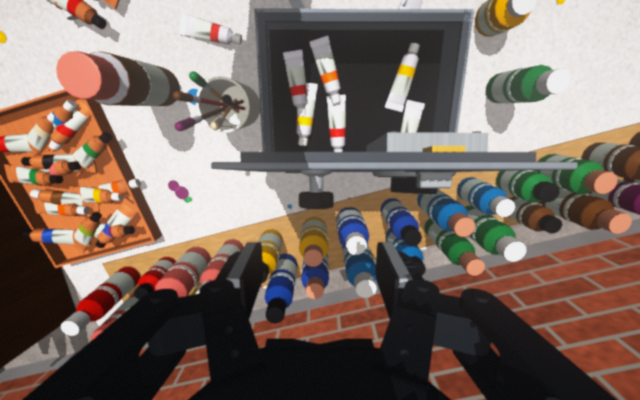

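Request:
step_arm:
  increments:
    - [0,0,0,0,0,0,0.3]
    - [0,0,0,0,0,0,0.3]
    - [0,0,0,0,0,0,0.3]
    - [0,0,0,0,0,0,0.3]
    - [0,0,0,0,0,0,0.3]
    - [0,0,0,0,0,0,0.3]
    - [0,0,0,0,0,0,0.3]
    - [0,0,0,0,0,0,0.3]
    - [0,0,0,0,0,0,0.3]
    - [0,0,0,0,0,0,0.3]

```text
t: 26.9
eef_pos: [0.6851, -0.183, 0.4068]
tool_rot: [0.0, 0.796, 0.606, 0.0]
contact_force: [0.6, -0.3, -0.2]
gripper_width: 0.702
```

Run:
```python
from fit import *
x=[.6123,-.0972,-.268]
def LP(l,t):
    a=l[0]-.11;b=l[2]-.1
    return W(x,(.11+a*np.cos(t)+b*np.sin(t),l[1],.1-a*np.sin(t)+b*np.cos(t)))
for n in ("scene","wrist"):
    p=bot.read_camera(n)
    for q,l in (("lift_knob",(-.075,-.065,.1345)),("dial_center",(.012,.055,.1335)),("slide_front",(-.063,.055,.1145))):
        for d in bot.pinpoint(p,q)[:1]: print(n,q,np.round(d["point"],1),round(d["score"],2),[(t,np.round(proj(p,LP(l,t)),1).tolist()) for t in (1.2,1.3,1.35)])
    for q in ("spray_can","paint_bottle","short_bottle","brush_jar","tube_a","palette_knife"):
        print(q,[(np.round(d["point"],1).tolist(),round(d["score"],2)) for d in bot.pinpoint(p,q)[:2]]) if n=="scene" else 0
```

```text
scene lift_knob [257.5 234.1] 0.63 [(1.2, [255.4, 217.8]), (1.3, [254.5, 227.4]), (1.35, [254.1, 232.7])]
scene dial_center [330.6 259.9] 0.8 [(1.2, [331.1, 255.2]), (1.3, [331.5, 260.8]), (1.35, [331.6, 263.7])]
scene slide_front [334.1 226.2] 0.76 [(1.2, [330.9, 213.8]), (1.3, [331.6, 221.5]), (1.35, [331.9, 225.7])]
spray_can [([160.0, 249.7], 0.93), ([331.8, 227.0], 0.27)]
paint_bottle [([410.7, 244.8], 0.79), ([339.9, 245.1], 0.29)]
short_bottle [([387.6, 203.8], 0.58)]
brush_jar [([211.0, 262.5], 0.66), ([388.7, 202.5], 0.34)]
tube_a [([202.2, 217.2], 0.54), ([343.6, 187.5], 0.49)]
palette_knife [([256.8, 190.1], 0.7)]
wrist lift_knob [320.5 202.8] 0.86 [(1.2, [317.7, 174.3]), (1.3, [317.8, 194.4]), (1.35, [317.8, 204.1])]
wrist dial_center [414.4 196.9] 0.88 [(1.2, [416.0, 184.8]), (1.3, [415.2, 192.9]), (1.35, [414.7, 196.8])]
wrist slide_front [438.7 181. ] 0.86 [(1.2, [441.1, 155.7]), (1.3, [440.7, 173.6]), (1.35, [440.2, 182.5])]
```

Lid stands at about 1.35 rad with the slide drawn; nothing has been disturbed.

```bash
python3 -c "
from station import bot
print(bot.hand_in())"
```

```text
the job is handed in; nothing more can be done
None
```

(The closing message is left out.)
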